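Unlatch the shift rod from its ball and hold it up

TASK

The shift rod on this gearbox cover has to come off the ball of the selector lever. Pull the black spring-latch knob at the side of the rod's ball socket straight out and keep it out while you lift that end of the rod off the ball; do not force the rod up while the latch is still in. Finish while still holding the rod end up in the gripper, raised about 70 mm from where it sat, so that a mate can take the lever off, and leave the things lying round the cover where they are.

Things in the scene. Friction and masses are not known exactly. Their poses are not given: they have to be found in the camera images.
- cover: Cast-alloy gearshift cover, fixed, on two timbers. Origin on the bench straight below the ball; x points along the shift rod from pivot to ball (yaw within 0.7 rad of world x), z up. With timbers it spans x -270 to 70, y -100 to 140 mm. Tops above the bench: dome (x -250 to 40, y -43 to 93) 95 mm, selector lever (y above -16 mm) 133, its shaft (y 62) 142, pivot bracket (x -220) 174.
- ball (a point): Centre of the steel ball of the selector lever's ball stud, 160 mm above the bench; it does not move. The ball is 25 mm across, with a flat underside 5 mm below its centre, on a 12 mm neck. Same axes as the cover.
- shift_rod: Steel shift rod, 0.6 kg with latch: 16 mm round rod, a fork on a horizontal hinge pin at one end, a ball socket (42 mm diameter, 40 tall, open below) at the other. Origin on the pin, x along the rod to the socket 220 mm away. Starts level, seated on the ball. It only swings up about the pin (parallel to the cover's y), up to 1.0 rad, and falls back by its weight when let go.
- socket (a point): Centre of the ball socket, on the rod's axis 220 mm from the hinge pin; coincides with the ball's centre while seated. Same axes as the shift rod. Top of the socket 20 mm above this point.
- pivot (a point): Centre of the rod's hinge pin, 220 mm behind the ball along the cover's -x, 160 mm above the bench; fixed.
- knob (a point): Middle of the grip of the latch knob: black, round, 28 mm diameter, 28 mm long (full diameter over 18 mm), axis along the rod's y. It sticks out of the socket's -y side: latched, this point is 55 mm from the socket's centre in -y and 10.5 mm below it, 149.5 mm above the bench, 54 mm above the dome, with free room along x on both sides. Axes as the rod's; it pulls out along -y.
- plunger (a joint): How far the latch knob is pulled out, in m: 0 fully in (its 10 mm pin under the ball, rod locked), stop at 0.012. A spring pulls it back with about 7 N when in, 14 N at the stop. The pin clears the ball from 0.007; it has to be held out until the socket has risen about 20 mm. The knob swings up with the rod.
- bottle: Small red bottle, 42 mm diameter, 105 mm tall, standing on the bench to the cover's +y side; origin at the centre of its underside. A bystander.
- bearing: Steel bearing ring, 72 mm outside diameter, 17 mm high, flat on the bench ahead (+x) of the cover; origin at the centre of its underside. A bystander.
- spanner: Steel spanner, 180 mm long, flat on the bench to the cover's -y side; origin at the middle of its underside, x along it. A bystander.
- ballstud: The ball stud as a solid; origin at the centre of the ball. Fixed.

How it is judged:
By the outcome, as a careful person would: the job done as asked, in the order asked, and still so for the second after the job is handed in, while the arm keeps its last pose, push and grip.
It also fails if it takes over 32 s, if anything falls off the work surface, if the arm or the gripper's body presses on something with over 40 N, if the wrist force passes 120 N, or if a joint passes its speed limit or range.

ROBOT

A 7-joint arm with a two-finger parallel gripper is mounted at the origin on the work surface. World frame = base frame: x ahead of the robot, y to its left, z up, the work surface at z = 0. Lengths are in m, angles in rad, forces in N, time in s.
With the tool pointing down it reaches from about 0.4 to 0.875 m from the base axis. Payload 19.3 kg.
Tool frame: the origin (TCP) lies at the very end of the fingers, on their centre line; the grasp point (between the pads) lies bot.pinch_z behind it (bot.pinch_z is the distance from the TCP to the grasp point, in m); z points along the fingers, y is the line along which they close (so a half turn about z gives the same grasp; the last joint's range is limited). The gripper opens to 85 mm and grips with 20 to 120 N. Pads are 22 mm wide; open, the fingers measure 114 mm over their backs; the gripper's body (76 mm by 85 mm) begins 54 mm behind the grasp point. The pads swing forward as they close: fully open they stand 13 mm farther back than shut.
Start: joints at [1.134, 0.521, -0.036, 1.599, 0.021, 1.021, -0.113], TCP at [0.224, -0.583, 0.231] pointing down, gripper open.
Joint ranges: [-2.91, 2.91], [-0.3, 2.13], [-1.5, 1.42], [0.17, 2.43], [-1.26, 4.41], [0.16, 1.93], [-2.52, 2.52]. Speed limits (rad/s): [1.89, 1.89, 2.39, 2.39, 3.01, 3.01, 3.01].

INTERFACE

Orientations are given as [roll, pitch, yaw] about the fixed x, y, z axes, in that order (R = Rz(yaw) Ry(pitch) Rx(roll)).
In Python, from workcell import bot, grab_frame, ticket gives the robot as it stands.
- The arm moves only by the tool arm_command, never from a script. Its argument "commands" is a list of rows, each a list of 3 entries, a list of its own where there are three numbers: the shift along the world's x, y, z in mm, then the turn about the world's z in rad, then the gripper command: -1 is fully open, 1 is shut, values between are in proportion. In form: [[[tx, ty, tz], roll, fingers], ...]. A call has 1 to 20 rows; each row shifts and turns the commanded pose from where the row before left it; what a row does not reach is not made up. A row lasts 1/10 s, in which the tool goes at most 50 mm and 8.59 degrees, less where a joint would pass 70% of its speed; a pose out of reach is approached as far as the arm can. A call with a gripper value outside its range is refused whole. The fingers move at their own pace and stop on an object; "newtons" is the grip in N (left out, the last holds). Time passes only in rows, so rows that do not move let the fingers close. It gives the time, the measured TCP pose, the force, the opening and the grip force at its end, in the units of the state.
- bot.observe(): the state, without advancing time (a new reading comes with each control period).
- grab_frame(name): name is "scene" or "top" or "wrist"; returns a dict with "image" (400x640x3 uint8, red, green, blue), "vertical_fov" (degrees; the focal length in pixels is half the picture's height over the tangent of half this angle, whatever the lens; pixels are square), "cx", "cy" (the principal point, pixels), "k1" (the pictures are not rectified: a ray, as slopes to the right and down, at radius r is drawn at 1 + k1 r^2 times it, then the intrinsics apply), "R" (3x3) and "t" (3): a world point X has camera coordinates R X + t. Camera axes: x right, y down, z forward; pixel columns grow to the right and rows downward; lengths in m; the calibration is good to about 2 mm. A picture is of the moment at which its call begins. There is no depth.
- ticket.job_done(): hands the job in; it is judged then, once.
The state is a dict: "clock": time; "qpos": joint angles; "qd": joint speeds; "joint_efforts": joint torques, N m; "position": TCP position; "tool_rot": TCP orientation; "force": force on the tool from outside, world axes, zero at the start; "moment": the same for the moment, N m; "grip_width": finger opening in m; "finger_force": force on a finger pad.
Only numpy, scipy, OpenCV 4.12 (cv2) and the standard library are available. Lean on these libraries where they do the work, as an engineer would, in place of code of your own. Each camera call takes 0.05 s, during which the arm holds its last target. There are 200 camera calls.

## Working session

There is one attempt and no reset: what is moved stays moved. The work goes in short steps, Python scripts to look and compute and a tool call to move; the robot and the scene stay as the last step left them, time stands still between calls to the robot, and variables do not carry over. Pictures are saved under pics/ and viewed, at most 10 in all, crops included, and the job is handed in when it is done.

Besides the shell and the picture viewer there is one more tool, called after "Call:" in YAML: its name, and indented under it one key for each argument. arm_command: Moves the arm, as the interface text tells. Its arguments: {"type":"object","properties":{"commands":{"type":"array"},"newtons":{"type":"number"}},"required":["commands"]}

```bash
ls; mkdir -p pics; python3 - <<'E'
from workcell import bot, grab_frame
import cv2
print(bot.observe(), bot.pinch_z)
for n in ("scene","top"):
    f=grab_frame(n); cv2.imwrite(f"pics/{n}0.png",f["image"][:,:,::-1]); print(n,{k:v for k,v in f.items() if k!="image"})
E
```

```text
pics
{'clock': 0.0, 'qpos': array([ 1.13376921,  0.5219858 , -0.0363315 ,  1.60002532,  0.02120398,
        1.02108987, -0.11281742]), 'qd': array([-0.00090139, -0.00014382, -0.00052517, -0.00014652,  0.0009472 ,
        0.00049847,  0.00110721]), 'joint_efforts': array([-1.44343707e-03, -9.27123213e+01,  1.97966024e+00, -3.69939923e+01,
        1.78871560e-02,  8.29921832e-03,  9.06406444e-05]), 'position': array([ 0.22400219, -0.58311034,  0.23073706]), 'tool_rot': array([-3.14047245e+00,  8.20025044e-05,  3.66805726e-01]), 'force': array([0.18180176, 0.04041842, 0.60799672]), 'moment': array([ 0.01723595, -0.04112205, -0.00670378]), 'finger_force': 0.0, 'grip_width': 0.08533244589314677} 0.0187
scene {'vertical_fov': 55.732448425216894, 'cx': 322.3980745961496, 'cy': 199.41847748742353, 'k1': -0.03681815671210295, 'R': array([[ 5.65706892e-01,  8.24606388e-01, -1.34245582e-04],
       [ 4.38979569e-01, -3.01292115e-01, -8.46475044e-01],
       [-6.98049175e-01,  4.78797835e-01, -5.32428382e-01]]), 't': array([-0.3951616 , -0.11735157,  1.25128886])}
top {'vertical_fov': 49.48307680187136, 'cx': 319.33935136738376, 'cy': 199.73646164132683, 'k1': 0.025004166335676342, 'R': array([[-0.00682612, -0.99987757, -0.01408013],
       [-0.99284213,  0.00845572, -0.11913441],
       [ 0.11923888,  0.01316612, -0.99277829]]), 't': array([0.10097569, 0.58683116, 1.10401702])}
```

View pics/scene0.png

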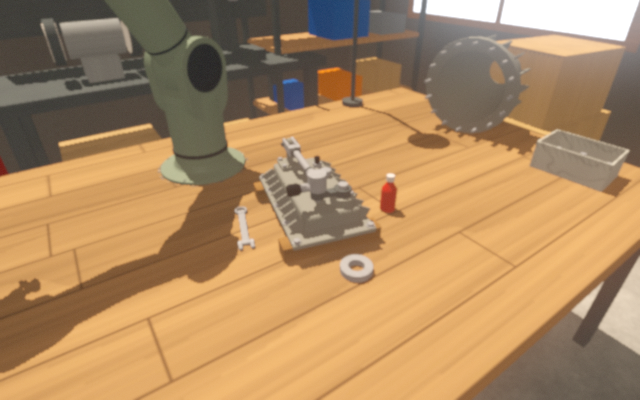

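View pics/top0.png

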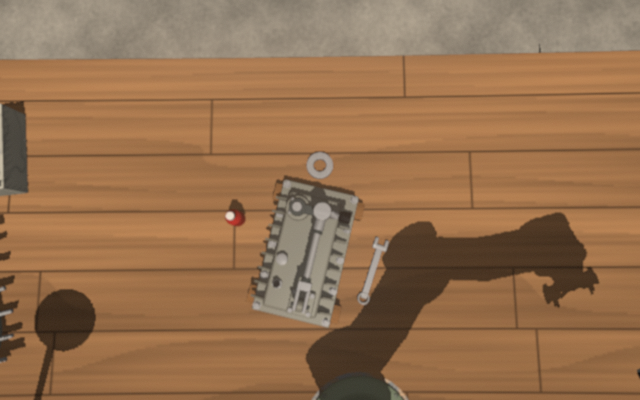

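The scene view shows the socket at about (318,180) and the knob at (293,190). In the top view the socket is at (321,211), the knob at (345,216) and the pivot near (301,298). Next I'll refine these by colour mask and triangulate.

```bash
cat > h.py <<'E'
import numpy as np, cv2
def ray(f,p):
    F=200/np.tan(np.radians(f["vertical_fov"])/2)
    d=(np.array(p,float)-[f["cx"],f["cy"]])/F; u=d.copy()
    for _ in range(20): u=d/(1+f["k1"]*(u@u))
    R=np.array(f["R"]); v=R.T@np.array([*u,1]); return -R.T@np.array(f["t"]), v/np.linalg.norm(v)
def onz(f,p,z):
    c,v=ray(f,p); return c+v*(z-c[2])/v[2]
def proj(f,X):
    F=200/np.tan(np.radians(f["vertical_fov"])/2)
    q=np.array(f["R"])@X+np.array(f["t"]); u=q[:2]/q[2]; return u*(1+f["k1"]*(u@u))*F+[f["cx"],f["cy"]]
def tri(rs):
    A=0;b=0
    for c,v in rs: P=np.eye(3)-np.outer(v,v); A=A+P; b=b+P@c
    X=np.linalg.solve(A,b); return X,[np.linalg.norm((np.eye(3)-np.outer(v,v))@(X-c)) for c,v in rs]
def dark(f,box,th=45):
    x0,y0,x1,y1=box; m=(f["image"][y0:y1,x0:x1].max(2)<th).astype(np.uint8)
    n,l,s,c=cv2.connectedComponentsWithStats(m); i=1+np.argmax(s[1:,4]); return c[i]+[x0,y0],s[i]
E
python3 - <<'E'
from workcell import grab_frame
from h import *
S=grab_frame("scene");T=grab_frame("top")
for th in (35,50):
    ks,a=dark(S,(280,178,305,200),th);kt,b=dark(T,(334,204,358,228),th); print(th,ks,a,kt,b)
    print("knob tri",tri([ray(S,ks),ray(T,kt)]))
    print("top at z",onz(T,kt,.155))
print("sock top",onz(T,(321,211),.18),onz(S,(317,175),.18)); print("pivot",onz(T,(301,298),.16))
g=cv2.resize(T["image"][170:330,250:370],None,fx=3.7,fy=3.7,interpolation=2); h=cv2.resize(S["image"][130:210,250:360],None,fx=3.2,fy=3.2,interpolation=2)
o=np.zeros((592,800,3),np.uint8);o[:g.shape[0],:g.shape[1]]=g;o[:h.shape[0],446:446+h.shape[1]]=h
cv2.imwrite("pics/c1.png",o[:,:,::-1])
E
```

```text
Traceback (most recent call last):
  File "h.py", line 18, in dark
    n,l,s,c=cv2.connectedComponentsWithStats(m); i=1+np.argmax(s[1:,4]); return c[i]+[x0,y0],s[i]
                                                     ~~~~~~~~~^^^^^^^^^
ValueError: attempt to get argmax of an empty sequence
```

```bash
python3 - <<'E'
from workcell import grab_frame
from h import *
S=grab_frame("scene");T=grab_frame("top")
print(S["image"][178:200,280:305].max(2).min(),T["image"][204:228,334:358].max(2).min())
for th in (60,75):
    ks,a=dark(S,(280,178,305,200),th);kt,b=dark(T,(334,204,358,228),th); print(th,ks,a,kt,b)
    print("knob tri",tri([ray(S,ks),ray(T,kt)]))
    print("top at z",onz(T,kt,.155))
print("sock top",onz(T,(321,211),.18),onz(S,(317,175),.18)); print("pivot",onz(T,(301,298),.16))
g=cv2.resize(T["image"][170:330,250:370],None,fx=3.7,fy=3.7,interpolation=2); h=cv2.resize(S["image"][130:210,250:360],None,fx=3.2,fy=3.2,interpolation=2)
o=np.zeros((592,800,3),np.uint8);o[:g.shape[0],:g.shape[1]]=g;o[:h.shape[0],446:446+h.shape[1]]=h
cv2.imwrite("pics/c1.png",o[:,:,::-1])
E
```

```text
70 53Traceback (most recent call last):
  File "<stdin>", line 6, in <module>
  File "h.py", line 18, in dark
    n,l,s,c=cv2.connectedComponentsWithStats(m); i=1+np.argmax(s[1:,4]); return c[i]+[x0,y0],s[i]
                                                     ~~~~~~~~~^^^^^^^^^
    return _wrapfunc(a, 'argmax', axis=axis, out=out, **kwds)
    return bound(*args, **kwds)
ValueError: attempt to get argmax of an empty sequence
```

```bash
python3 - <<'E'
from workcell import grab_frame
from h import *
S=grab_frame("scene");T=grab_frame("top")
g=cv2.resize(T["image"][170:330,250:370],None,fx=3.7,fy=3.7,interpolation=2); h=cv2.resize(S["image"][130:210,250:360],None,fx=3.2,fy=3.2,interpolation=2)
o=np.zeros((592,800,3),np.uint8);o[:g.shape[0],:g.shape[1]]=g;o[:h.shape[0],446:446+h.shape[1]]=h
cv2.imwrite("pics/c1.png",o[:,:,::-1])
print(S["image"][180:200,282:304].max(2)); print(T["image"][206:226,334:358].max(2))
for ts,tt in ((85,75),(95,85)):
    ks,a=dark(S,(280,178,305,200),ts);kt,b=dark(T,(334,204,358,228),tt); print(ks,a,kt,b)
    print("knob tri",tri([ray(S,ks),ray(T,kt)]))
    print("top at z",onz(T,kt,.155))
print("sock top",onz(T,(321,211),.18),onz(S,(317,175),.18)); print("pivot",onz(T,(301,298),.16))
E
```

```text
[[175 190 196 198 200 200 202 202 201 202 201 202 201 201 200 199 196 191
  187 179 158 135]
 [164 182 191 197 200 201 201 203 200 202 201 200 200 200 201 201 201 199
  199 195 178 149]
 [154 172 183 191 198 199 199 199 198 198 197 193 189 187 188 193 197 200
  200 199 191 172]
 [145 156 171 187 194 194 191 187 184 183 178 168 160 155 157 169 180 189
  195 201 201 195]
 [139 148 164 181 186 179 165 155 148 142 136 125 117 110 114 127 140 158
  182 197 203 204]
 [137 147 158 168 168 150 128 113 104  99  94  91  90  85  86  92  98 121
  154 179 188 192]
 [145 143 145 150 137 116  99  93  84  85  84  82  83  84  83  82  85  96
  126 155 165 168]
 [148 139 137 134 114  92  85  85  80  80  80  81  81  79  81  79  81  87
  113 139 150 149]
 [138 131 131 127 105  84  79  81  79  78  79  78  77  76  77  73  77  81
  100 124 134 140]
 [126 125 129 121 103  83  77  78  79  78  79  74  76  76  76  75  75  77
   87 110 129 135]
 [122 118 123 119 104  85  76  75  78  73  75  74  75  71  73  73  77  75
   86 106 126 133]
 [119 119 122 119 105  86  76  78  78  76  75  74  76  72  73  74  74  76
   
[... 2732 characters left out ...]
1  83  96 120 142 147
  152 166 172 173 174 173]]
[293.12 190.22] [  7   8  13  10 100] [344.05925926 216.65925926] [  5   6  12  14 135]
knob tri (array([0.53336263, 0.03688402, 0.1483457 ]), [np.float64(0.0002607509630551988), np.float64(0.00026075096305514173)])
top at z [0.53295586 0.03740113 0.155     ]
[293.14049587 189.85950413] [  7   7  14  11 121] [342.51785714 214.47321429] [  0   0  18  22 224]
knob tri (array([0.536992  , 0.03811586, 0.15079022]), [np.float64(0.0030301581567099964), np.float64(0.0030301581567100744)])
top at z [0.53810725 0.04093161 0.155     ]
sock top [0.54432257 0.09094333 0.18      ] [0.55385833 0.08526299 0.18      ]
pivot [0.34791985 0.13807906 0.16      ]
```

View pics/c1.png

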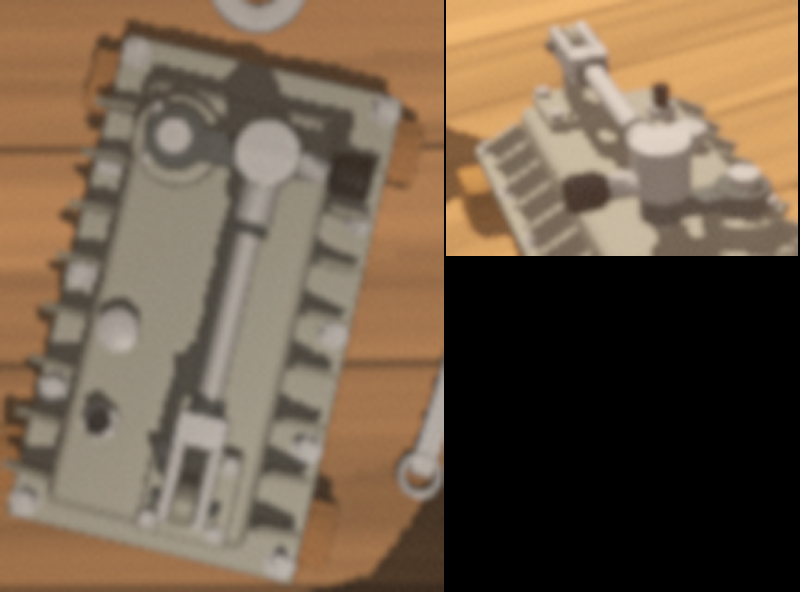

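Knob triangulated at (533.5, 37, 148.5) mm, against an expected height of 149.5, and rod yaw is about -0.235. The tool yaw has to be about 1.336, so I'll move to hover.

Call:
arm_command:
  commands:
    - [[15.5, 31, 0], 0.0485, -1]
    - [[15.5, 31, 0], 0.0485, -1]
    - [[15.5, 31, 0], 0.0485, -1]
    - [[15.5, 31, 0], 0.0485, -1]
    - [[15.5, 31, 0], 0.0485, -1]
    - [[15.5, 31, 0], 0.0485, -1]
    - [[15.5, 31, 0], 0.0485, -1]
    - [[15.5, 31, 0], 0.0485, -1]
    - [[15.5, 31, 0], 0.0485, -1]
    - [[15.5, 31, 0], 0.0485, -1]
    - [[15.5, 31, 0], 0.0485, -1]
    - [[15.5, 31, 0], 0.0485, -1]
    - [[15.5, 31, 0], 0.0485, -1]
    - [[15.5, 31, 0], 0.0485, -1]
    - [[15.5, 31, 0], 0.0485, -1]
    - [[15.5, 31, 0], 0.0485, -1]
    - [[15.5, 31, 0], 0.0485, -1]
    - [[15.5, 31, 0], 0.0485, -1]
    - [[15.5, 31, 0], 0.0485, -1]
    - [[15.5, 31, 0], 0.0485, -1]
  newtons: 60

```text
clock: 2.4
position: [0.5347, 0.0378, 0.2314]
tool_rot: [3.141, 0.0, 1.338]
force: [-0.1, -1.6, 0.4]
grip_width: 0.0857
finger_force: 0.0
```

```bash
python3 - <<'E'
from workcell import bot,grab_frame
from h import *
f=grab_frame("wrist"); s=bot.observe(); print(s["clock"],s["position"],s["tool_rot"],s["qpos"],s["force"])
cv2.imwrite("pics/w1.png",f["image"][:,:,::-1])
print(proj(f,np.array([.5335,.037,.1495])),proj(f,np.array([.5462,.0905,.18])))
E
```

```text
2.45 [0.53630698 0.0434632  0.23152985] [ 3.14082153 -0.00327307  1.34644462] [ 0.1797397   0.41701445 -0.49006485  1.81261225  0.23068708  0.96670772
 -0.63060884] [-2.50257493  7.16418269 -1.27563051]
[314.51333914 206.19200087] [313.86710176 135.37640292]
```

View pics/w1.png

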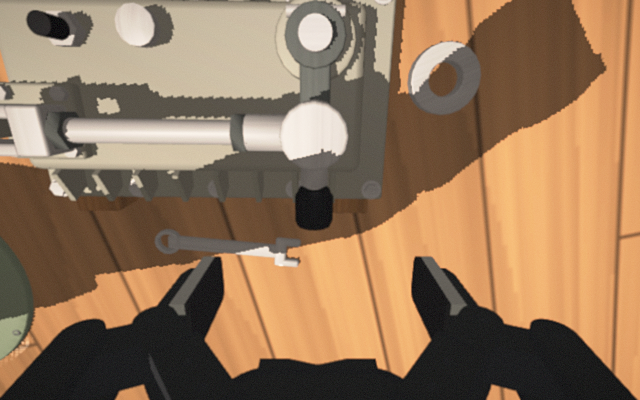

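The wrist view shows the knob at (314,206), on its predicted pixel, and the rod is level in the picture, so yaw is right. Going down and settling before gripping.

Call:
arm_command:
  commands:
    - [[0, 0, -15], 0, -1]
    - [[0, 0, -20], 0, -1]
    - [[0, 0, -20], 0, -1]
    - [[0, 0, -20], 0, -1]
    - [[0, 0, -15], 0, -1]
    - [[0, 0, -10], 0, -1]
    - [[0, 0, 0], 0, -1]
    - [[0, 0, 0], 0, -1]
    - [[0, 0, 0], 0, -1]

```text
clock: 3.35
position: [0.5345, 0.0366, 0.1321]
tool_rot: [3.141, -0.0, 1.337]
force: [-0.3, 0.2, -1.0]
grip_width: 0.0852
finger_force: 0.0
```

```bash
python3 - <<'E'
from workcell import bot,grab_frame
from h import *
f=grab_frame("wrist"); s=bot.observe(); print(s["clock"],s["position"],s["tool_rot"],s["force"])
cv2.imwrite("pics/w2.png",f["image"][:,:,::-1])
print(proj(f,np.array([.5335,.037,.1495])))
E
```

```text
3.4 [0.53452672 0.03657663 0.13203924] [ 3.14048526e+00 -3.41008572e-04  1.33655371e+00] [ 0.56354874 -0.91219244 -0.66182331]
[312.33360687 278.1068451 ]
```

View pics/w2.png

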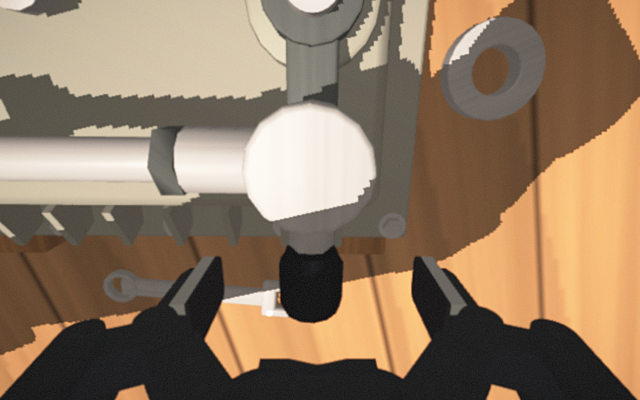

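The knob sits at (311,283) and the fingers' midline at column 317, so I'll shift 2 mm back along the rod, then close.

Call:
arm_command:
  commands:
    - [[-2, 0.5, -1], 0, -1]
    - [[0, 0, 0], 0, -1]
    - [[0, 0, 0], 0, 1]
    - [[0, 0, 0], 0, 1]
    - [[0, 0, 0], 0, 1]
    - [[0, 0, 0], 0, 1]
    - [[0, 0, 0], 0, 1]
    - [[0, 0, 0], 0, 1]
    - [[0, 0, 0], 0, 1]
    - [[0, 0, 0], 0, 1]
    - [[0, 0, 0], 0, 1]
    - [[0, 0, 0], 0, 1]
  newtons: 70

```text
clock: 4.6
position: [0.5318, 0.0371, 0.1304]
tool_rot: [-3.141, 0.0, 1.337]
force: [-4.7, 0.2, 6.1]
grip_width: 0.026
finger_force: 68.3
```

Call:
arm_command:
  commands:
    - [[-0.5, -2, 0], 0, 1]
    - [[-0.5, -2, 0], 0, 1]
    - [[-0.5, -2, 0], 0, 1]
    - [[-0.5, -2, 0], 0, 1]
    - [[-0.5, -2, 0], 0, 1]
    - [[0, 0, 0], 0, 1]
    - [[0, 0, 0], 0, 1]
    - [[0, 0, 0], 0, 1]

```text
clock: 5.4
position: [0.5299, 0.0293, 0.1306]
tool_rot: [3.141, -0.003, 1.338]
force: [-0.4, 12.2, 2.2]
grip_width: 0.0259
finger_force: 68.5
```

```bash
python3 - <<'E'
from workcell import bot,grab_frame
from h import *
f=grab_frame("wrist"); s=bot.observe(); print(s["clock"],s["position"],s["force"],s["grip_width"])
cv2.imwrite("pics/w3.png",f["image"][:,:,::-1])
E
```

```text
5.45 [0.52990927 0.0292635  0.13058085] [-1.04819927 12.56916118  1.71299344] 0.025601088589842808
```

View pics/w3.png

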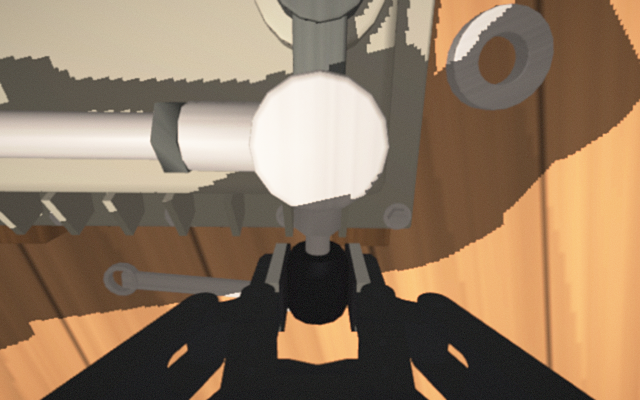

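The fingers hold the knob and a stem now shows between it and the socket at (317,243). The spring load is 12 N, which matches about 8–9 mm of travel. I'll pull a bit more, then start the lift gently.

Call:
arm_command:
  commands:
    - [[-0.3, -1.2, 0], 0, 1]
    - [[-0.3, -1.2, 0], 0, 1]
    - [[0, 0, 0], 0, 1]
    - [[0, 0, 0], 0, 1]
    - [[0, 0, 0], 0, 1]
  newtons: 80

```text
clock: 5.95
position: [0.5294, 0.0271, 0.1306]
tool_rot: [3.141, -0.003, 1.338]
force: [-0.4, 14.0, 1.0]
grip_width: 0.026
finger_force: 78.6
```

Call:
arm_command:
  commands:
    - [[0, 0, 1], 0, 1]
    - [[0, 0, 1], 0, 1]
    - [[0, 0, 1], 0, 1]
    - [[0, 0, 1], 0, 1]
    - [[0, 0, 0], 0, 1]
    - [[0, 0, 0], 0, 1]

```text
clock: 6.55
position: [0.5295, 0.0269, 0.1343]
tool_rot: [3.141, -0.003, 1.338]
force: [1.5, 12.7, -5.8]
grip_width: 0.0257
finger_force: 78.8
```

The rod is free: only about 6 N down after rising 4 mm. I'll continue along the arc to 20 mm.

Call:
arm_command:
  commands:
    - [[0, 0, 2], 0, 1]
    - [[0, 0, 2], 0, 1]
    - [[0, 0, 2], 0, 1]
    - [[0, 0, 2], 0, 1]
    - [[0, 0, 2], 0, 1]
    - [[0, 0, 2], 0, 1]
    - [[0, 0, 2], 0, 1]
    - [[0, 0, 2], 0, 1]
    - [[0, 0, 0], 0, 1]
    - [[0, 0, 0], 0, 1]

```text
clock: 7.55
position: [0.5294, 0.0269, 0.1503]
tool_rot: [3.141, -0.003, 1.339]
force: [2.7, 11.7, -6.7]
grip_width: 0.0253
finger_force: 79.3
```

```bash
python3 - <<'E'
from workcell import bot,grab_frame
from h import *
f=grab_frame("wrist"); s=bot.observe(); print(s["clock"],s["position"],s["force"],s["moment"])
g=grab_frame("scene")["image"][120:220,240:380]
o=np.hstack([cv2.resize(f["image"],(448,280)),cv2.resize(g,(350,280),interpolation=2)])
cv2.imwrite("pics/w4.png",o[:,:,::-1])
E
```

```text
7.6 [0.52933314 0.02694815 0.15026792] [ 2.24061627 12.48533968 -7.03309989] [ 2.45070238e+00 -8.38965694e-01  6.46468705e-04]
```

View pics/w4.png

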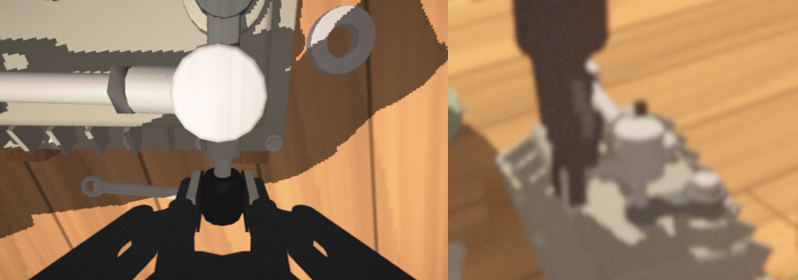

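The left panel shows the socket (220,95) rising with the knob held out at (222,190), and the right panel shows the socket clear above the lever. I'll raise it the rest of the way along the arc.

Call:
arm_command:
  commands:
    - [[-0.4, 0.1, 5], 0, 1]
    - [[-0.4, 0.1, 5], 0, 1]
    - [[-0.4, 0.1, 5], 0, 1]
    - [[-0.4, 0.1, 5], 0, 1]
    - [[-0.9, 0.2, 5], 0, 1]
    - [[-0.9, 0.2, 5], 0, 1]
    - [[-0.9, 0.2, 5], 0, 1]
    - [[-0.9, 0.2, 5], 0, 1]
    - [[-1.4, 0.3, 5], 0, 1]
    - [[-1.4, 0.3, 6], 0, 1]
    - [[0, 0, 0], 0, 1]
    - [[0, 0, 0], 0, 1]
    - [[0, 0, 0], 0, 1]

```text
clock: 8.95
position: [0.5222, 0.0286, 0.2016]
tool_rot: [3.139, -0.003, 1.338]
force: [6.6, 11.4, -6.4]
grip_width: 0.0258
finger_force: 79.2
```

```bash
python3 - <<'E'
from workcell import bot,grab_frame
from h import *
f=grab_frame("wrist"); s=bot.observe(); print(s["clock"],s["position"],s["force"],s["grip_width"])
F=grab_frame("scene")
# predicted socket top centre at 70 mm rise
th=np.arcsin(70/220); ph=-.235; r=220*np.cos(th)-20*np.sin(th); p0=np.array([546.2-220*np.cos(ph),90.5-220*np.sin(ph)])
P=np.array([p0[0]+r*np.cos(ph),p0[1]+r*np.sin(ph),230+20*np.cos(th)])/1000
print("pred socket top scene/wrist px",proj(F,P),proj(f,P))
g=F["image"][100:220,230:398]
o=np.hstack([cv2.resize(f["image"],(448,280)),cv2.resize(g,(350,250),interpolation=2)[:,:,:] if 0 else cv2.resize(g,(350,280),interpolation=2)])
cv2.imwrite("pics/w5.png",o[:,:,::-1])
E
```

```text
9.0 [0.52217605 0.02853055 0.20158935] [ 5.8196053  11.22657813 -6.77450031] 0.025196066583818563
pred socket top scene/wrist px [313.86203174 140.25520549] [283.82777552 134.29588232]
```

View pics/w5.png

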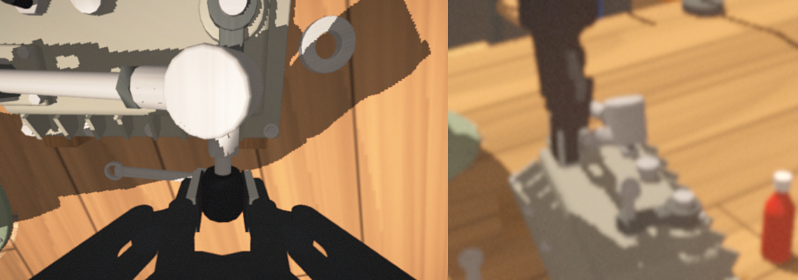

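The scene shows the socket at about (314,143), close to the predicted (314,140) for a 70 mm rise. The lever's ball stud is free and the bystanders look unmoved. I'll hold briefly, then hand in.

Call:
arm_command:
  commands:
    - [[0, 0, 0], 0, 1]
    - [[0, 0, 0], 0, 1]
    - [[0, 0, 0], 0, 1]
    - [[0, 0, 0], 0, 1]
    - [[0, 0, 0], 0, 1]
    - [[0, 0, 0], 0, 1]
    - [[0, 0, 0], 0, 1]
    - [[0, 0, 0], 0, 1]

```text
clock: 9.85
position: [0.5222, 0.0286, 0.2016]
tool_rot: [3.14, -0.003, 1.338]
force: [6.3, 11.5, -5.6]
grip_width: 0.0258
finger_force: 79.2
```

```bash
python3 - <<'E'
from workcell import bot,ticket
s=bot.observe(); print(s["clock"],s["position"],s["force"],s["grip_width"],s["finger_force"])
if s["finger_force"]>50 and s["position"][2]>.198: print(ticket.job_done())
E
```

```text
9.85 [0.52217041 0.0285692  0.20156587] [ 6.28015927 11.46336237 -5.59652895] 0.025801183861882612 79.19679078971967
the job is handed in; nothing more can be done
None
```

The latch knob was pulled out about 10 mm before the lift and held out; the rod end is off the ball, held by the knob in the gripper about 70 mm up (by arm travel), and the job is handed in at about 9.9 s.

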